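Dock a pipette tip box and secure it

ROBOT

A 6-joint arm with a two-finger parallel gripper is mounted at the origin on a cart in front of the work surface, level with it; the furniture and walls round the work are solid. World frame = base frame: x ahead of the robot, y to its left, z up, the work surface at z = 0. Lengths are in mm, angles in rad, forces in N, time in s.
With the tool pointing down it reaches from about 350 to 875 mm from the base axis. Payload 15.5 kg.
Tool frame: the origin (TCP) lies on the front face of the gripper's body, between the roots of the fingers; the fingertips stand 73 mm ahead of it and the grasp point (between the pads) lies 54 mm ahead of it; z points along the fingers, y is the line along which they close (so a half turn about z gives the same grasp; the last joint's range is limited). The gripper opens to 85 mm and grips with 20 to 120 N. Pads are 22 mm wide; open, the fingers measure 114 mm over their backs; the gripper's body (76 mm by 85 mm) begins 54 mm behind the grasp point. The pads swing forward as they close: fully open they stand 13 mm farther back than shut.
Start: joints at [1.224, 0.494, 1.345, -0, 1.302, -0.096], TCP at [155.713, 605.294, 303.877] pointing down, gripper open.
Joint ranges: [-2.91, 2.91], [-0.82, 2.16], [0.22, 2.67], [-1.22, 4.37], [0.12, 2.79], [-3.08, 3.08]. Speed limits (rad/s): [1.89, 1.89, 2.57, 3.01, 3.01, 3.01].

INTERFACE

Orientations are given as a rotation vector (axis times angle).
In Python, from cell import arm gives the robot as it stands. Calls block until the motion is done:
- arm.reach(position, orientation): joint-space move of the TCP to a pose.
- arm.movel(position, orientation=None, max_speed=150, guard=None): straight line of the TCP; orientation=None keeps the orientation; max_speed is the mean speed in mm/s. With guard (N) it stops when the force on the tool has changed by that much, and returns True; else False.
- arm.set_joints(angles): joint-space move.
- arm.open() and arm.close(squeeze=None): open the fingers fully, or close them until they stop; squeeze is the grip in N (None keeps the last).
- arm.hold(seconds).
- arm.inverse_kinematics(position, orientation): joint angles nearest the present ones, or None.
- arm.sense(): the state.
- arm.capture(name): name is "scene" or "top" or "wrist"; returns a dict with "image" (384x512x3 uint8, blue, green, red), "fx", "fy", "cx", "cy" (pixels), "origin" and "rotation" of the camera in the world. Camera axes: x right, y down, z forward; pixel columns grow to the right and rows downward; lengths in mm; the calibration is good to about 2 mm. A picture is of the moment at which its call begins. There is no depth.
A pose or a line that the arm cannot do raises arm.PlanningError and nothing moves.
- arm.sign_off(): hands the job in; it is judged then, once.
The state is a dict: "t": time; "qpos": joint angles; "joint_vel": joint speeds; "tau": joint torques, N m; "ee_pos": TCP position; "tcp_rot": TCP orientation; "force": force on the tool from outside, world axes, zero at the start; "moment": the same for the moment, N m; "grip_width": finger opening in mm; "grasp_force": force on a finger pad.
Only numpy, scipy, OpenCV 4.12 (cv2) and the standard library are available. Lean on these libraries where they do the work, as an engineer would, in place of code of your own. Each camera call takes 0.05 s, during which the arm holds its last target. There are 200 camera calls.

TASK

Slide the blue pipette tip box along the worktop into the open front of the tip station (the low three-sided aluminium frame) until it sits straight and fully home against the rear stop, then swing the steel retaining arm with the red post all the way shut across the front of the box. Only push: the box must stay flat on the worktop, never lifted or tipped, and the vial, the crucible and the beaker beside it must be left where they stand.

Things in the scene. Friction and masses are not known exactly. Their poses are not given: they have to be found in the camera images.
- tip_box: Closed, loose pipette tip box, blue base, clear lid: 118 mm wide (y), 82 deep (x), 70 tall, 0.09 to 0.2 kg. Origin at the underside; walls at x = -39 mm (front, towards the robot), x = +43 (rear), y = +-59; a clasp (y within +-10, 47 to 55 high) stands 4 mm out of the front. z up. Starts in front of the station, 20 to 50 mm left of its centre line and up to 0.24 rad askew.
- tip_station: Fixed aluminium U-frame, 18 mm high, no floor, open at the front (-x). Origin on the worktop, where the box's origin is when home; x points to the rear stop, y left, z up. Stop face x = +43 mm; side rails' inner faces y = +-62.5 (3.5 play a side) back from x = -15; lead-ins flare to about y = +-75 at x = -45. All but the arm lies within y = +-100, x = -62 to +55.
- retainer (a joint): Bright steel arm with a red post, turning level about an upright pivot at the station's right front corner. Rad: 0 = shut (stop; points along station +y), pi/2 = along -x, more = further out to the right, to 2.9. Friction (0.05 N m) holds it. Bar 12 mm wide, 111 long from the pivot, 10 to 24 above the worktop. Shut, it clears a box that is home by 3.5 mm; it strikes a box standing further out.
- retainer_pivot (a point): The arm's pivot axis, at x = -48.5, y = -88 mm of the station, 17 mm above the worktop (boss radius 11.5 mm).
- retainer_post (a point): Top centre of the red thumb post near the arm's free end: 11 mm diameter, 24 to 44 mm above the worktop, 100 mm from the pivot. It moves with the arm.
- vial: Bystander: small glass vial with black cap, 21 mm diameter, 52 mm tall, standing left of the station. Origin at the underside.
- crucible: Bystander: white porcelain crucible, 47 mm rim diameter, 36 mm tall, standing left of the station. Origin at the underside.
- beaker: Bystander: glass beaker, 60 mm, 72 mm tall, standing right of the station. Origin at the underside.

How it is judged:
By the outcome, as a careful person would: the job done as asked, in the order asked, and still so for the second after the job is handed in, with the robot touching nothing.
It also fails if it takes over 72 s, if anything falls off the work surface, if the arm or the gripper's body presses on something with over 40 N, if the wrist force passes 120 N, or if a joint passes its speed limit or range.

## Working session

There is one attempt and no reset: what is moved stays moved. The work goes in short steps, each a Python script; the robot and the scene stay as the last script left them, time stands still between calls to the robot, and variables do not carry over. Pictures are saved under pics/ and viewed, at most 10 in all, crops included, and the job is handed in when it is done.

```bash
ls; mkdir -p pics; python3 - <<'E'
from cell import arm
import cv2
for n in("scene","top"):
    c=arm.capture(n); cv2.imwrite(f"pics/{n}0.png",c["image"])
    print(n,c["fx"],c["cx"],c["cy"],c["origin"],c["rotation"])
s=arm.sense();print(s["t"],s["tcp_rot"],s["force"])
E
```

```text
pics
scene 436.6783049226818 261.24274489511964 196.2536733516766 [ -35.56684089 -505.9827551   454.47176523] [-1.89246585  0.73106328 -0.43948864]
top 397.80469905694406 253.07740887053887 188.2806499723017 [308.42080907 109.94152438 989.82304331] [-2.1377379   2.06350891 -0.22246504]
0.1 [-3.94432295e-01 -3.11650449e+00  1.64606917e-03] [ 0.2431158  -0.57092924  0.09371052]
```

View pics/top0.png

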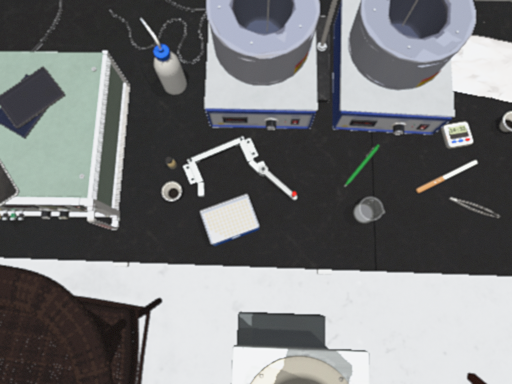

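View pics/scene0.png

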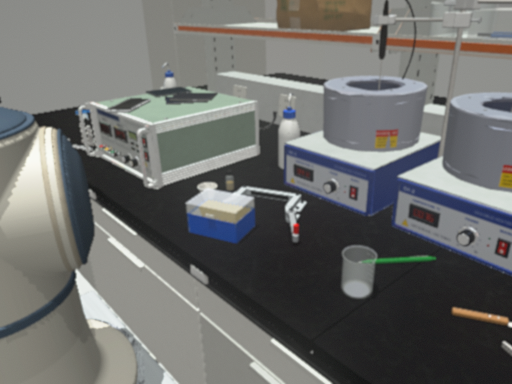

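Top view: box near (230,219) askew, station opening toward it at (222,160), post at (295,195), vial (171,163), crucible (171,190), beaker (369,209). I'll enlarge the area.

```bash
python3 - <<'E'
import cv2
i=cv2.imread("pics/top0.png")[125:255,150:310]
cv2.imwrite("pics/crop0.png",cv2.resize(i,None,fx=4.5,fy=4.5,interpolation=cv2.INTER_CUBIC))
E
cat > h.py <<'E'
import numpy as np, cv2
from cell import arm
from scipy.spatial.transform import Rotation as R
def rot(c):
    r=np.array(c["rotation"]); return R.from_rotvec(r).as_matrix() if r.shape==(3,) else r
def ray(c,px,z):
    d=rot(c)@np.array([(px[0]-c["cx"])/c["fx"],(px[1]-c["cy"])/c["fy"],1]); o=np.array(c["origin"])
    return o+d*(z-o[2])/d[2]
def red(c):
    h=cv2.cvtColor(c["image"],cv2.COLOR_BGR2HSV)
    return (cv2.inRange(h,(0,120,90),(9,255,255))|cv2.inRange(h,(171,120,90),(180,255,255)))
def blue(c):
    h=cv2.cvtColor(c["image"],cv2.COLOR_BGR2HSV); return cv2.inRange(h,(100,110,50),(125,255,255))
def blobs(m,amin=4):
    n,l,s,ce=cv2.connectedComponentsWithStats(m); return [(ce[k].round(1),s[k]) for k in range(1,n) if s[k][4]>=amin]
E
python3 - <<'E'
from h import *
c=arm.capture("top")
for p in [(230,219),(295,195),(171,163),(369,209),(128,264)]: print(p,ray(c,p,0).round())
print(blobs(red(c))); print(blobs(blue(c)))
E
```

```text
(230, 219) [449. 178.   0.]
(295, 195) [516.  16.   0.]
(171, 163) [589. 338.   0.]
(369, 209) [ 486. -170.    0.]
(128, 264) [329. 423.   0.]
[(array([298.5,  63.5]), array([296,  61,   6,   6,   6], dtype=int32)), (array([425.5,  79.2]), array([423,  78,   6,   3,   6], dtype=int32)), (array([467.3, 139.4]), array([466, 139,   4,   2,   7], dtype=int32)), (array([294., 193.]), array([292, 191,   5,   5,  20], dtype=int32))]
[(array([357.5,  91.9]), array([ 333,    9,  119,  123, 1044], dtype=int32)), (array([161.5,  51.8]), array([152,  43,  18,  18, 225], dtype=int32)), (array([259.8, 111.2]), array([206, 109, 110,   5, 328], dtype=int32)), (array([208.6, 118. ]), array([208, 116,   2,   5,   5], dtype=int32)), (array([443. , 123.5]), array([441, 122,   5,   4,   6], dtype=int32)), (array([239.9, 126.1]), array([212, 125,  54,   3, 107], dtype=int32)), (array([291.9, 127.1]), array([276, 126,  34,   3,  68], dtype=int32)), (array([421. , 131.8]), array([404, 127,  36,   7,  66], dtype=int32)), (array([453.5, 141.5]), array([452, 141,   4,   2,   6], dtype=int32)), (array([460.3, 140.4]), array([459, 140,   4,   2,   7], dtype=int32)), (array([249.1, 232.1]), array([240, 228,  19,   9,  41], dtype=int32)), (array([222.8, 241.9]), array([214, 239,  18,   7,  38], dtype=int32))]
```

View pics/crop0.png

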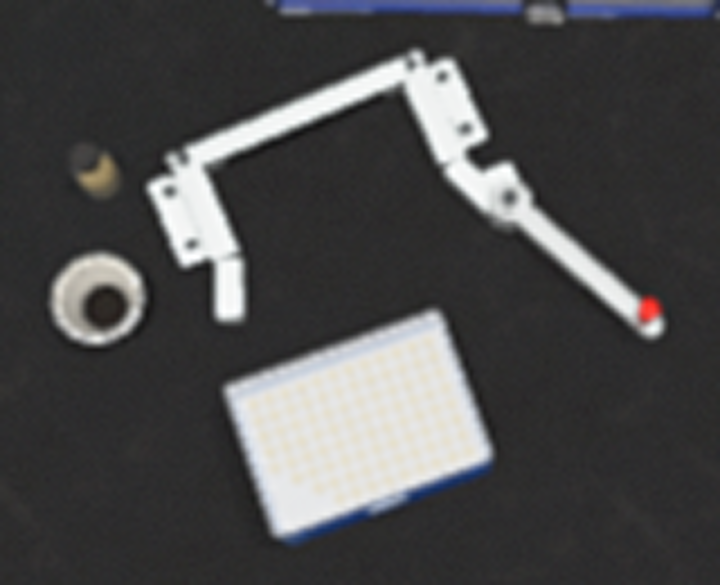

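Crop (4.5x): station stop inner edge from about (205,170) to (408,88), rails inner edges down to (240,250) and (445,160), boss (510,197), post (650,308). The lid's corners are (225,387), (437,310), (492,460), (275,538). I'll refine these edges with sub-pixel profiles.

```bash
cat >> h.py <<'E'
def edge(c,a,b,w=3.0,n=25):
    """refine hand segment a-b (full-image px) to the steepest-gradient line; returns (point,dir)"""
    g=cv2.cvtColor(c["image"],cv2.COLOR_BGR2GRAY).astype(np.float32)
    a=np.array(a,float);b=np.array(b,float);d=(b-a)/np.linalg.norm(b-a);nn=np.array([-d[1],d[0]])
    t=np.linspace(.1,.9,n);s=np.linspace(-w,w,49)
    P=(a+(b-a)*t[:,None])[:,None]+s[None,:,None]*nn
    v=cv2.remap(g,P[...,0].astype(np.float32),P[...,1].astype(np.float32),cv2.INTER_LINEAR)
    gr=np.abs(np.gradient(cv2.GaussianBlur(v,(9,1),0),axis=1))
    gr=np.where(gr>.5*gr.max(1,keepdims=True),gr,0); off=(gr*s).sum(1)/gr.sum(1)
    off=off; q=a+(b-a)*t[:,None]+off[:,None]*nn
    k=np.abs(off-np.median(off))<1; l=cv2.fitLine(q[k].astype(np.float32),cv2.DIST_HUBER,0,.01,.01).ravel()
    return l[2:],l[:2]
def cross(l,m):
    s=np.linalg.solve(np.c_[l[1],-m[1]],m[0]-l[0]); return l[0]+l[1]*s[0]
E
python3 - <<'E'
from h import *
c=arm.capture("top")
f=lambda p:(np.array(p)+.0)/4.5+[150,125]-.4
E=lambda a,b,w=3:edge(c,f(a),f(b),w)
st=E((205,168),(405,88),1.8); L=E((205,170),(238,250),1.8); Rr=E((410,92),(445,158),1.8)
P=[ray(c,cross(st,k),18)[:2] for k in(L,Rr)]
print("station inner corners",P,"width",np.linalg.norm(P[0]-P[1]))
def at(l,s): return ray(c,l[0]+l[1]*s,18)[:2]
for l in(st,L,Rr):
    d=at(l,10)-at(l,-10); print("dir",np.degrees(np.arctan2(d[1],d[0])))
u=(P[0]-P[1])/np.linalg.norm(P[0]-P[1]); x=np.array([u[1],-u[0]])
O=(P[0]+P[1])/2-43*x; print("O",O,"yaw",np.arctan2(x[1],x[0]))
piv=O-48.5*x-88*u; print("pivot pred",piv,"boss seen",ray(c,f((510,197)),24)[:2])
post=ray(c,[294,193.0],44)[:2]; print("post",post,np.linalg.norm(post-piv))
re=E((225,387),(437,310));ri=E((437,310),(492,460));le=E((225,387),(275,535))
C=[ray(c,cross(re,k),70)[:2] for k in(le,ri)]
print("box rear corners",C,"w",np.linalg.norm(C[0]-C[1]))
fr=E((280,533),(490,455)); F=[ray(c,cross(fr,k),70)[:2] for k in(le,ri)]; print("front corners",F)
bu=(C[0]-C[1])/np.linalg.norm(C[0]-C[1]);bx=np.array([bu[1],-bu[0]]);B=(C[0]+C[1])/2-43*bx
print("B",B,"yaw",np.arctan2(bx[1],bx[0]),"in station",(B-O)@x,(B-O)@u)
for n,p,z in(("vial",(88,158),52),("cruc",(98,298),36)):
    q=ray(c,f(p),z)[:2];print(n,q,(q-O)@x,(q-O)@u)
q=ray(c,(372,205),72)[:2];print("beaker",q,(q-O)@x,(q-O)@u)
E
```

```text
station inner corners [array([590.62666964, 273.75018426]), array([642.77391109, 163.52763393])] width 121.93582488582659
dir -64.68074346213407
dir -154.0758146726052
dir -152.32162967250952
O [577.83091241 200.24947035] yaw 0.44190402980601
pivot pred [571.62407004  99.96126014] boss seen [576.52872467  99.90789714]
post [511.62763318  22.82703732] 97.7203191060464
box rear corners [array([456.65734686, 246.94835582]), array([502.1860353 , 136.19631996])] w 119.74504131359078
front corners [array([378.64049452, 214.57397785]), array([423.6041619 , 104.12026842])]
B [439.65104597 175.22315481] yaw 0.39002718638688727 in station -135.60896165334947 36.47192724552949
vial [582.88756172 331.2402012 ] 60.59057753915864 116.24509961744086
cruc [508.34166055 323.0237954 ] -10.308210807957485 140.69837171645773
beaker [ 483.26858357 -157.17924055] -238.3370298521993 -282.65310473242846
```

```bash
cat >> h.py <<'E'
def down(yaw):  # tool x along yaw, tool z down
    x=np.array([np.cos(yaw),np.sin(yaw),0]);z=np.array([0,0,-1.]);return R.from_matrix(np.c_[x,np.cross(z,x),z]).as_rotvec()
E
python3 - <<'E'
from h import *
for y in (.44,.44+np.pi): 
  for p in([490,190,350],[380,160,88],[540,190,88]):
    q=arm.inverse_kinematics(p,down(y)); print(y,p,None if q is None else np.round(q,2))
y=.44
arm.reach([500,190,350],down(y))
c=arm.capture("wrist"); cv2.imwrite("pics/w0.png",c["image"]); print(c["origin"],arm.sense()["t"],arm.sense()["ee_pos"])
E
```

```text
0.44 [490, 190, 350] [ 0.26  0.31  1.52 -0.    1.31  1.39]
0.44 [380, 160, 88] [ 0.25  0.61  2.07 -0.    0.47  1.38]
0.44 [540, 190, 88] [ 0.23  0.71  1.67 -0.    0.76  1.36]
3.581592653589793 [490, 190, 350] [ 0.26  0.31  1.52 -0.    1.31 -1.75]
3.581592653589793 [380, 160, 88] [ 0.25  0.61  2.07 -0.    0.47 -1.76]
3.581592653589793 [540, 190, 88] [ 0.23  0.71  1.67 -0.    0.76 -1.78]
[558.76244663 217.34340414 418.97759183] 2.2083 [499.79557104 190.6313083  349.91744638]
```

View pics/w0.png

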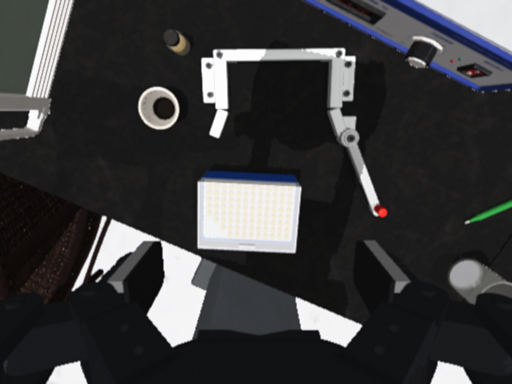

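Wrist view: stop inner edge row ~62 from (228) to (331), rails x≈228 and 331, boss (349,138), post (382,212); lid corners about (199,181), (300,184), (297,253), (198,248). The box is nearly aligned with the station.

```bash
python3 - <<'E'
from h import *
c=arm.capture("wrist")
E=lambda a,b,w=4:edge(c,a,b,w)
st=E((232,62),(328,61),3);L=E((227,68),(227,102),3);Rr=E((330,68),(330,104),3)
Q=[cross(st,k) for k in(L,Rr)];print("px",Q)
P=[ray(c,q,18)[:2] for q in Q]
print("st corners",P,np.linalg.norm(P[0]-P[1]))
for l in(st,L,Rr):
    d=ray(c,l[0]+10*l[1],18)-ray(c,l[0]-10*l[1],18); print(np.arctan2(d[1],d[0]))
u=(P[0]-P[1])/np.linalg.norm(P[0]-P[1]); x=np.array([u[1],-u[0]])
O=(P[0]+P[1])/2-43*x; print("O",O,"yaw",np.arctan2(x[1],x[0]))
piv=O-48.5*x-88*u; print("pivot pred",piv,"seen",ray(c,(349,138),24)[:2])
b=[q for q in blobs(red(c)) if q[1][4]>30]; print(b)
post=ray(c,min(b,key=lambda q:abs(q[0]-[382,212]).sum())[0],42)[:2];d=post-piv
print("post",post,np.linalg.norm(d),"theta",np.arctan2(-d@x,d@u))
re=E((199,181),(300,184));ri=E((300,188),(297,250));le=E((199,185),(198,246));fr=E((199,249),(297,253))
q=[cross(re,le),cross(re,ri),cross(fr,ri),cross(fr,le)];print(np.round(q,1).tolist())
C=np.array([ray(c,k,70)[:2] for k in q]);print(C.round(1).tolist(),np.linalg.norm(C-np.roll(C,-1,0),axis=1))
bu=C[0]-C[1]+C[3]-C[2];bu/=np.linalg.norm(bu);bx=np.array([bu[1],-bu[0]]);B=C.mean(0)-2*bx
print("B",B,"yaw",np.arctan2(bx[1],bx[0]),"in station",(B-O)@x,(B-O)@u)
E
```

```text
px [array([226.54103,  60.6108 ], dtype=float32), array([330.99454 ,  59.246754], dtype=float32)]
st corners [array([591.71934469, 274.87513339]), array([645.6638465 , 164.38655092])] 122.95420339150883
-1.1166044071779928
-2.705498204786797
0.4737566203387418
O [580.05111877 200.76517092] yaw 0.4541921833953697
pivot pred [575.07707093 100.40826359] seen [574.53185657 101.68098124]
[(array([381. , 210.9]), array([375, 205,  13,  13, 111], dtype=int32))]
post [512.31377604  26.26388395] 97.14226792815677 theta 1.9849412398179325
[[197.0, 179.5], [301.29998779296875, 184.3000030517578], [295.20001220703125, 252.89999389648438], [196.89999389648438, 248.10000610351562]]
[[459.1, 247.0], [504.4, 138.3], [426.1, 106.1], [381.4, 215.0]] [117.79387903  84.68016958 117.83534363  84.05582691]
B [440.9086283  175.85395078] yaw 0.39239943785605885 in station -135.96509458023436 38.661280363432866
```

```bash
cat >> h.py <<'E'
YS=.455; O=np.array([580.,200.8]); SX=np.array([np.cos(YS),np.sin(YS)]); SU=np.array([-SX[1],SX[0]])
def S(x,y,z): return [*(O+x*SX+y*SU),z]
def snap(name,fn):
    c=arm.capture(name); cv2.imwrite(f"pics/{fn}.png",c["image"]); return c
E
python3 - <<'E'
from h import *
o=down(YS+np.pi/2)
for y in(122,70):
  print(np.round(arm.inverse_kinematics(S(-134,y,88),o),2))
arm.close()
arm.reach(S(-134,122,200),o)
arm.movel(S(-134,122,88),max_speed=150)
arm.movel(S(-134,70,88),max_speed=60)
print(arm.sense()["force"],arm.sense()["ee_pos"],S(-134,70,88))
arm.movel(S(-134,85,88)); arm.movel(S(-134,85,200))
arm.open()
arm.reach(S(-75,0,350),down(YS)); snap("wrist","w1"); print(arm.sense()["t"])
E
```

```text
[ 0.43  0.64  1.91 -0.    0.59 -0.03]
[ 0.32  0.64  1.91 -0.    0.59 -0.14]
[ 0.58264667  0.0133939  -0.62392077] [428.78335127 204.90736237  87.98793077] [np.float64(428.8706602576631), np.float64(204.79032192251495), 88]
9.575
```

View pics/w1.png

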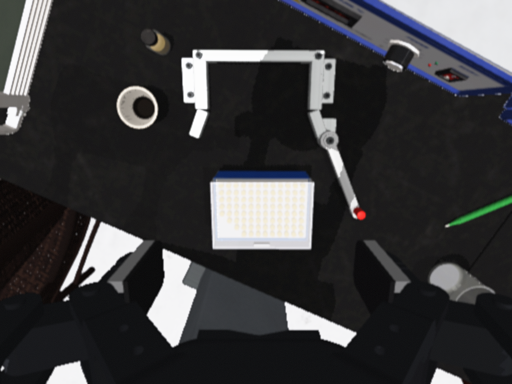

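Box is now straight in view, lid corners about (211,181), (313,180), (312,249), (212,248), centred below the station. Measure, then push in from the front.

```bash
cat >> h.py <<'E'
def box(c,pts):
    a,b,d,e=pts
    re=edge(c,a,b,4);ri=edge(c,b,d,4);fr=edge(c,d,e,4);le=edge(c,e,a,4)
    C=np.array([ray(c,cross(*k),70)[:2] for k in((re,le),(re,ri),(fr,ri),(fr,le))])
    bu=C[0]-C[1]+C[3]-C[2];bu/=np.linalg.norm(bu);bx=np.array([bu[1],-bu[0]]);B=C.mean(0)-2*bx
    print("box st x,y,yaw",(B-O)@SX,(B-O)@SU,np.arctan2(bx[1],bx[0])-YS,"sizes",np.linalg.norm(C-np.roll(C,-1,0),axis=1).round(1))
E
python3 - <<'E'
from h import *
c=arm.capture("wrist")
box(c,[(211,181),(313,181),(312,249),(212,248)])
st=edge(c,(210,61),(305,62),3);L=edge(c,(208,66),(208,100),3);Rr=edge(c,(309,66),(309,100),3)
P=[ray(c,cross(st,k),18)[:2] for k in(L,Rr)]; m=(P[0]+P[1])/2-O; u=P[0]-P[1]
print("stop mid",m@SX,m@SU,np.linalg.norm(u),np.arctan2(-u[0],u[1])-YS)
E
```

```text
box st x,y,yaw -132.76631164455134 -4.290592533859268 0.002835211565976714 sizes [117.8  84.4 117.7  83.9]
stop mid 43.048528269900316 0.2995728924995122 123.43961032763231 -0.000752317624073906
```

```bash
python3 - <<'E'
from h import *
o=down(YS)
arm.reach(S(-200,-4,160),o); arm.movel(S(-200,-4,88),max_speed=120)
f0=np.array(arm.sense()["force"])
def rep(n,g):
    s=arm.sense();d=np.array(s["ee_pos"][:2])-O;f=np.array(s["force"])-f0
    print(n,g,"t",s["t"],"st",d@SX,d@SU,"F",f[:2]@SX,f[:2]@SU,f[2])
g=arm.movel(S(-80,-1,88),max_speed=60,guard=12);rep("in",g)
if not g:
    g=arm.movel(S(-46,0,88),max_speed=30,guard=12);rep("home",g)
c=snap("top","t1");snap("wrist","w2")
cv2.imwrite("pics/t1c.png",cv2.resize(c["image"][125:255,150:310],None,fx=4.5,fy=4.5,interpolation=cv2.INTER_CUBIC))
E
```

```text
in False t 13.4333 st -80.08572981524192 -1.0091477305852936 F 0.6970813009275132 0.48307520327299797 -0.8645317743402448
home True t 14.3917 st -49.517184315622124 0.08538097540587666 F -0.8343636384054097 -0.0795188396178664 0.06677429462636886
```

View pics/w2.png

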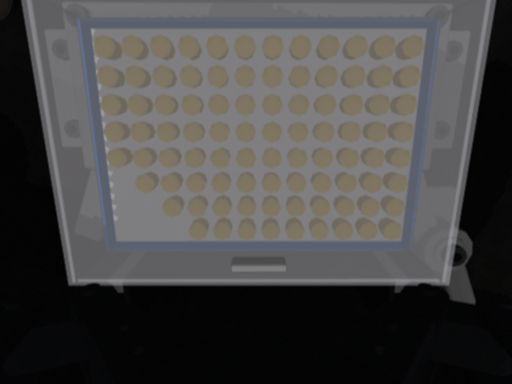

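The box is inside the frame, straight, with contact at the expected depth (finger face at −38.5). I press once more, back off and check.

```bash
python3 - <<'E'
from h import *
g=arm.movel(S(-45,0,88),max_speed=15,guard=15)
s=arm.sense();print(g,(np.array(s["ee_pos"][:2])-O)@SX,s["force"])
arm.movel(S(-75,0,88),max_speed=60); arm.movel(S(-90,0,200)); arm.reach(S(-75,0,350),down(YS))
c=snap("wrist","w3"); print(arm.sense()["t"])
cv2.imwrite("pics/w3c.png",cv2.resize(c["image"][20:240,130:400],None,fx=2.5,fy=2.5))
print(blobs(red(c),30))
E
```

```text
True -49.715947417487406 [-1.3417112  -2.28433147  0.505747  ]
16.8917
[(array([359.7, 213.6]), array([354, 208,  12,  12, 102], dtype=int32))]
```

View pics/w3c.png

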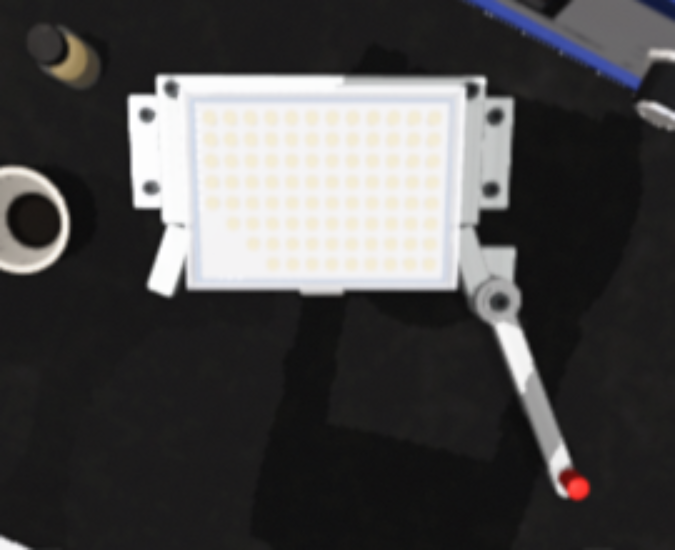

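Box home and straight (lid edges parallel to frame, rear against stop), bystanders untouched; post at (578,487) in crop. Swing the arm shut along an arc.

```bash
python3 - <<'E'
from h import *
def P(th,back=0,z=102):
    r=np.array([-np.sin(th),np.cos(th)]);t=np.array([np.cos(th),np.sin(th)])
    p=np.array([-48.5,-88])+100*r-(16.5+back)*t; return S(*p,z),down(YS+th)
t0=1.985
for th in np.arange(1.8,-.1,-.2): assert arm.inverse_kinematics(*P(th)) is not None
arm.close()
arm.reach(*P(t0,20,200)); arm.movel(P(t0,20)[0],max_speed=150)
g=False
for th in [t0,1.8,1.6,1.4,1.2,1.0,.8,.6,.4,.2,.08]:
    g=arm.movel(*P(th),max_speed=80,guard=10)
    if g: print("stopped",th);break
if not g:
    g=arm.movel(*P(0,-5),max_speed=15,guard=10)
s=arm.sense();d=np.array(s["ee_pos"][:2])-O;print(g,"t",s["t"],d@SX,d@SU,s["force"])
E
```

```text
True t 25.45 -64.49963023342974 11.815573911672965 [-0.90248089 -1.2134376   0.93741111]
```

```bash
python3 - <<'E'
from h import *
g=arm.movel(S(-60,12,102),max_speed=15,guard=12);s=arm.sense();print(g,(np.array(s["ee_pos"][:2])-O)@SX)
arm.movel(S(-90,12,102),max_speed=60); arm.movel(S(-100,12,200)); arm.open(); arm.reach(S(-75,0,350),down(YS))
c=snap("wrist","w4"); print(arm.sense()["t"])
for b in blobs(red(c),20):
    p=ray(c,b[0],42)[:2]-O; print(b[0],"st",p@SX,p@SU)
cv2.imwrite("pics/w4c.png",cv2.resize(c["image"][20:240,100:400],None,fx=2.5,fy=2.5))
E
```

```text
True -64.20527377029849
28.5917
[247.5 142.2] st -48.778624673053905 12.089106183327733
```

View pics/w4c.png

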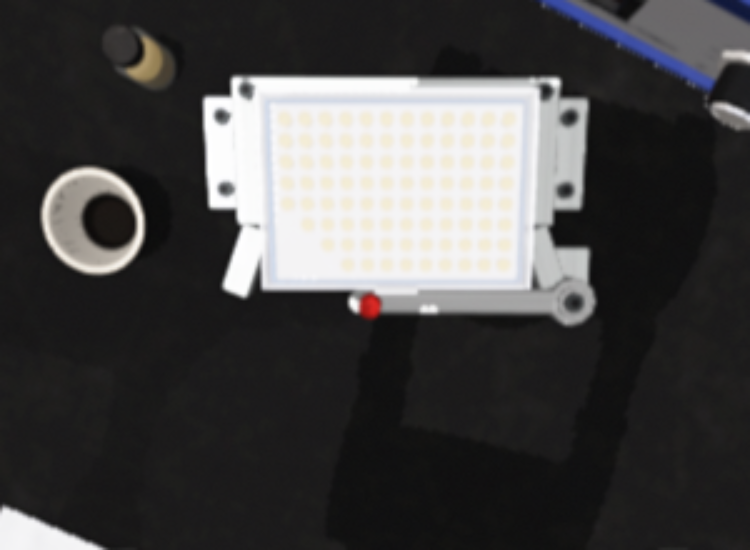

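The arm lies shut across the front of the box, post at station (−48.8, 12.1) against the nominal (−48.5, 12). The box is home and straight, and the vial and crucible have not moved.

```bash
python3 -c "
from cell import arm
print(arm.sign_off())"
```

```text
the job is handed in; nothing more can be done
None
```

The tip box is home and straight against the rear stop, the retaining arm is fully shut across its front, no bystander was touched, and the job was handed in at about 29 s.

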